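# Tighten the port ring of a control unit with a two-pin spanner

## Robot

A 6-joint arm with a two-finger parallel gripper is mounted at the origin on the work surface. World frame = base frame: x ahead of the robot, y to its left, z up, the work surface at z = 0. Lengths are in m, angles in rad, forces in N, time in s.
With the tool pointing down it reaches from about 0.15 to 0.775 m from the base axis. Payload 6.1 kg.
Tool frame: the origin (TCP) lies at the very end of the fingers, on their centre line; the grasp point (between the pads) lies robot.hold_point_z behind it (robot.hold_point_z is the distance from the TCP to the grasp point, in m); z points along the fingers, y is the line along which they close (so a half turn about z gives the same grasp; the last joint's range is limited). The gripper opens to 85 mm and grips with 20 to 120 N. Pads are 22 mm wide; open, the fingers measure 114 mm over their backs; the gripper's body (76 mm by 85 mm) begins 54 mm behind the grasp point. The pads swing forward as they close: fully open they stand 13 mm farther back than shut.
Start: joints at [-1.199, 0.126, -0.04, 1.405, 0, 1.571], TCP at [0.191, -0.489, 0.231] pointing down, gripper open.
Joint ranges: [-2.72, 2.72], [-0.95, 1.95], [-1.27, 1.35], [-1.78, 2.02], [-1.46, 1.47], [-3.14, 3.14]. Speed limits (rad/s): [2.39, 2.39, 3.01, 3.14, 3.14, 3.14].

## Interface

Orientations are given as a rotation vector (axis times angle).
In Python, from station import robot, claw, imaging, ticket, nets gives the robot as it stands. Calls block until the motion is done:
- robot.movep(position, orientation): joint-space move of the TCP to a pose.
- robot.move_straight(position, vel=0.15, orientation=None, max_force=None): straight line of the TCP; orientation=None keeps the orientation; vel is the mean speed in m/s. With max_force (N) it stops when the force on the tool has changed by that much, and returns True; else False.
- robot.movej(angles): joint-space move.
- claw.command_gripper(opening): opening from 0.0 (shut) to 1.0 (fully open); the grip force is fixed at half the most; returns when the fingers have stopped.
- robot.hold(seconds).
- robot.solve_ik(position, orientation): joint angles nearest the present ones, or None.
- imaging.grab_frame(name): name is "side" or "top" or "wrist"; returns a dict with "pixels" (384x512x3 uint8, blue, green, red), "depth" (384x512 float32, m along the optical axis (not along the pixel's ray), 0 where there is no reading), "mtx" (3x3 intrinsics, pixels), "R" (3x3) and "t" (3): a world point X has camera coordinates R X + t. Camera axes: x right, y down, z forward; pixel columns grow to the right and rows downward; lengths in m; the calibration is good to about 2 mm. A picture is of the moment at which its call begins.
A pose or a line that the arm cannot do raises robot.PlanningError and nothing moves.
- ticket.sign_off(): hands the job in; it is judged then, once.
Trained networks look in the newest picture that a camera, given by its name, has taken for a name from the list of things; names that differ only in an ending like _2 or _b are one class to them, and where a whole thing is asked for, a point or a joint stands for the part that bears it (a point fixed in the world has none). Each returns a list of dicts, best first, with "conf" (0 to 1); they miss things now and then, are a little off and sometimes report something else, mostly with a low value. They report only what shows in the picture. A call takes as long as a camera call. They do not tell look-alikes from the thing itself.
- nets.find_in(camera, query): "box" ([left, top, right, bottom] as shares, 0 to 1, of the picture: columns of its width, rows of its height, round what is visible of it).
- nets.masks_of(camera, query): "region" (384x512 bool, what is visible of it) and "box" ([left, top, right, bottom] as shares, 0 to 1, of the picture: columns of its width, rows of its height, round what is visible of it).
- nets.landmark_of(camera, query): "position" ([row, column] as shares, 0 to 1, of the picture: columns of its width, rows of its height: a listed point, or the origin of a listed thing).
Readings, each from a call of its own:
- robot.get_clock(): time.
- robot.get_joint_positions(): joint angles.
- robot.get_qvel(): joint speeds.
- robot.get_effort(): joint torques, N m.
- robot.get_ee_pos(): TCP position.
- robot.get_tcp_rot(): TCP orientation.
- robot.get_ft_force(): force on the tool from outside, world axes, zero at the start.
- robot.get_wrist_torque(): the same for the moment, N m.
- robot.get_finger_gap(): opening from 0.0 (shut) to 1.0 (fully open).
- robot.get_grasp_force(): force on a finger pad.
Only numpy, scipy, OpenCV 4.12 (cv2) and the standard library are available. Lean on these libraries where they do the work, as an engineer would, in place of code of your own. Each camera call takes 0.05 s, during which the arm holds its last target. There are 200 camera calls.

## Task

Take the two-pin spanner from its stand, set its pins in the two holes of the recessed ring in the control unit's round port, and turn the ring clockwise (seen from above) all the way home to its stop. Do it in at least two bites: somewhere near half-way let go, leaving the spanner standing in the holes, take a fresh hold of its square grip, turned back, and finish the turn. Then lift the spanner out and stand it upright in its stand again, without disturbing the other things on the desk.

Things in the scene. Friction and masses are not known exactly. Their poses are not given: they have to be found in the camera images.
- spanner_grip (a point): Centre of the grip of the loose two-pin spanner (200 g or so, stands pins down all the time, 85 mm tall over all). Its upper part is a grey upright square grip, 26 x 26 mm and 50 mm tall, so this point is 25 mm under the top; its four faces look along +-x and +-y of this frame. Under it are a round 18 mm stem, 18 mm long, and a steel cross-bar 54 mm long (along x), 22 mm wide, 10 mm thick. z points up.
- spanner_face (a point): Centre of the flat underside of the spanner's cross-bar, 53 mm under spanner_grip, same axes. Two round-ended pins, 6 mm in diameter, stick out 7 mm below it at x = +20 and x = -20 mm. A half turn about z makes no difference to the fit.
- ring_top (a point): Centre of the top face of the recessed steel ring in the port (60 mm across, 10 mm thick). Its two round holes, 9.5 mm in diameter and right through, lie at x = +20 and x = -20 mm of this frame, which turns with the ring; z is up. The top face lies 47 mm above the desk, 5 mm below the collar's rim. The spanner is fully in when the underside of its cross-bar lies on this face.
- ring (a joint): Turn of the ring in rad: grows as it turns clockwise seen from above; starts between 0 and 0.3; it is home at its hard stop at 2.4. It stays where it is left; turning it takes about 0.12 N m. With the slack in the holes the spanner can lead it by up to about 0.1 rad. At home the black tick on the ring points at the black tick on the collar's rim.
- port (a point): Centre of the mouth of the port, in the plane of the collar's rim, 52 mm above the desk. The collar (bore 65 mm, outside 80 mm) stands 16 mm above the lid of the control unit, an aluminium box 180 x 140 mm, held fast to the desk, with heat-sink fins (46 mm high) on the lid beginning 64 mm from here to +x and a black connector along its -y side.
- stand_seat (a point): The top of the middle boss of the spanner's stand (a round grey dish fixed to the desk, 84 mm across, rim 12 mm high; boss 22 mm in diameter, its top 12 mm above the desk and 8 mm above the dish's floor). The spanner stands with the underside of its cross-bar on this boss, one pin hanging on each side of it, at any yaw; it has about 6 mm of play.
- tape_mid (a point): Middle of a roll of tape lying flat, 90 mm across, 38 mm high; leave alone.
- screwdriver: Screwdriver lying on the desk; leave alone.
- plug: Black connector plug, 57 x 28 x 20 mm, some 10 cm from the stand; leave alone.
- spare_ring: Loose spare steel ring without holes, 62 mm across, 10 mm high, lying on the desk; leave alone.
- mug: White mug, 80 mm across, 92 mm high; leave alone.
- dongle: Flat black interface box, 90 x 60 x 24 mm; leave alone.
- small_can: Small metal box, 30 x 50 x 30 mm, some 12 cm from the control unit's middle; leave alone.
Mind the look-alikes: they are no part of the job. What is shaped like the part that bears spanner_grip but green or orange is not meant.

How it is judged:
By the outcome, as a careful person would: the job done as asked, in the order asked, and still so for the second after the job is handed in, with the robot touching nothing.
It also fails if it takes over 67 s, if anything falls off the work surface, if the arm or the gripper's body presses on something with over 40 N, if the wrist force passes 120 N, or if a joint passes its speed limit or range.

## Working session

There is one attempt and no reset: what is moved stays moved. The work goes in short steps, each a Python script; the robot and the scene stay as the last script left them, time stands still between calls to the robot, and variables do not carry over. Pictures are saved under pics/ and viewed, at most 10 in all, crops included, and the job is handed in when it is done.

```bash
ls; mkdir -p pics
cat > h.py <<'E'
import numpy as np, cv2
from station import robot, claw, imaging, ticket, nets
def cloud(f):
    K,R,t=map(np.array,(f['mtx'],f['R'],f['t'])); d=f['depth']
    v,u=np.mgrid[:384,:512]
    p=np.stack([(u-K[0,2])/K[0,0]*d,(v-K[1,2])/K[1,1]*d,d],-1)
    w=(p-t)@R; w[d==0]=np.nan
    return w
def ray(f,row,col,z):
    K,R,t=map(np.array,(f['mtx'],f['R'],f['t']))
    d=R.T@np.linalg.solve(K,[col,row,1.]); c=-R.T@t
    return c+d*(z-c[2])/d[2]
E
python3 - <<'E'
from h import *
ims=[]
for c in ('top','side'):
    f=imaging.grab_frame(c); np.save(f'pics/{c}.npy',f,allow_pickle=True)
    ims.append(f['pixels'])
    w=cloud(f); print(c,-np.array(f['R']).T@f['t'])
    for q in ('spanner_grip','stand_seat','ring_top','port'):
        for r in nets.landmark_of(c,q)[:4]:
            a=np.array(r['position'])*[384,512]; i,j=a.astype(int)
            print(q,round(r['conf'],2),a.round(),w[i,j].round(3))
cv2.imwrite('pics/a.png',cv2.resize(ims[0],(800,600),interpolation=cv2.INTER_CUBIC))
cv2.imwrite('pics/b.png',cv2.resize(ims[1],(800,600),interpolation=cv2.INTER_CUBIC))
print(robot.hold_point_z,robot.get_tcp_rot(),robot.get_clock())
E
```

```text
pics
top [ 0.44399258 -0.01904654  0.99474314]
spanner_grip 0.66 [254. 131.] [0.405 0.243 0.081]
spanner_grip 0.63 [212. 157.] [0.5   0.184 0.087]
spanner_grip 0.6 [258. 183.] [0.398 0.125 0.085]
stand_seat 0.61 [208. 162.] [0.511 0.18  0.063]
ring_top 0.88 [234. 340.] [ 0.457 -0.242  0.042]
ring_top 0.46 [107. 281.] [nan nan nan]
ring_top 0.3 [237. 347.] [ 0.45  -0.256  0.042]
port 0.73 [236. 346.] [ 0.452 -0.254  0.041]
side [ 0.33963219 -0.63378018  0.80609829]
spanner_grip 0.88 [142. 201.] [0.506 0.18  0.068]
spanner_grip 0.86 [139. 152.] [0.396 0.227 0.07 ]
spanner_grip 0.76 [170. 164.] [0.399 0.112 0.072]
stand_seat 0.98 [157. 204.] [0.506 0.175 0.022]
ring_top 0.64 [304. 239.] [ 0.452 -0.242  0.043]
ring_top 0.54 [194. 271.] [ 0.625  0.021 -0.   ]
port 0.69 [302. 240.] [ 0.454 -0.242  0.044]
0.0187 [-3.08737161e+00 -5.80686222e-01  3.63957873e-05] 0.5
```

View pics/a.png

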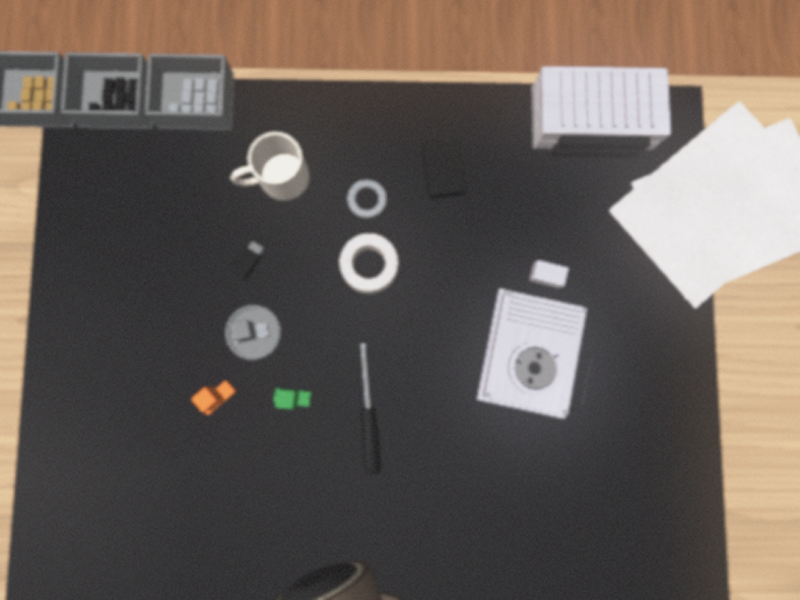

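View pics/b.png

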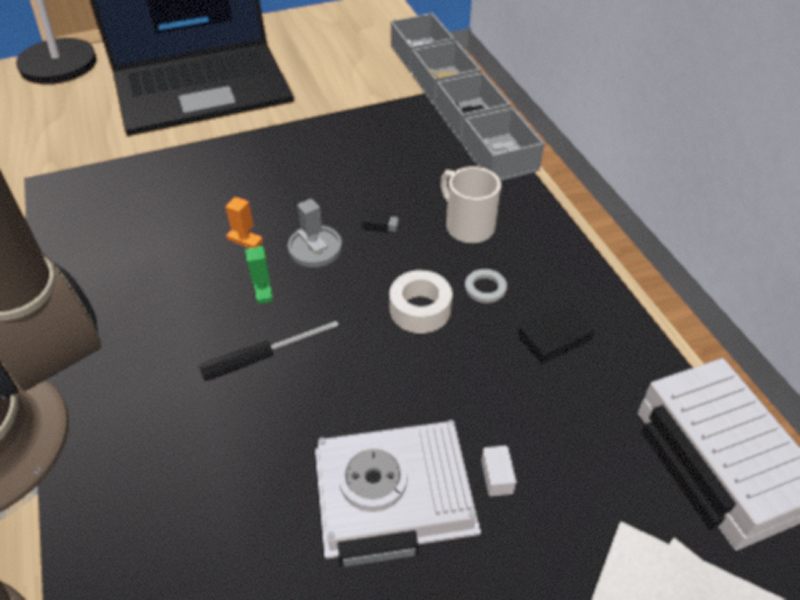

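The top view shows the grey spanner in its dish at about (253,332). The orange decoy is at (212,397) and the green one at (295,398). The port is at (537,368), with its fins toward the upper side. In the side view the spanner is at (310,230) and the port at (373,478), with the collar tick at its lower right and the ring tick near its top. Next I'll take close wrist views of both.

```bash
cat >> h.py <<'E'
from scipy.spatial.transform import Rotation as Ro
def down(a): # a: world yaw of the finger closing line (tool y)
    y=np.array([np.cos(a),np.sin(a),0]); z=np.array([0,0,-1.])
    return Ro.from_matrix(np.stack([np.cross(y,z),y,z],1)).as_rotvec()
def yaw():
    y=Ro.from_rotvec(robot.get_tcp_rot()).as_matrix()[:,1]; return np.arctan2(y[1],y[0])
E
python3 - <<'E'
from h import *
print(yaw())
f0=imaging.grab_frame('wrist'); M=Ro.from_rotvec(robot.get_tcp_rot()).as_matrix()
c=-np.array(f0['R']).T@f0['t']; print('cam in tool',M.T@(c-robot.get_ee_pos())); print((np.array(f0['R'])@M).round(2).tolist())
out=[]
for n,p in (('port',(0.42,-0.25,0.30)),('stand',(0.46,0.178,0.28))):
    robot.movep(p,down(np.arctan2(p[1],p[0])+np.pi/2)); print(n,robot.get_joint_positions(),yaw(),robot.get_ee_pos())
    robot.hold(.3)
    f=imaging.grab_frame('wrist'); np.save(f'pics/w_{n}.npy',f,allow_pickle=True); out.append(f['pixels'])
    w=cloud(f)
    for q in ('spanner_grip','stand_seat','ring_top','port'):
        for r in nets.landmark_of('wrist',q)[:3]:
            a=np.array(r['position'])*[384,512]; i,j=np.clip(a.astype(int),0,[383,511])
            print(q,round(r['conf'],2),a.round(),w[i,j].round(3))
cv2.imwrite('pics/c.png',out[0]);cv2.imwrite('pics/d.png',out[1])
print(robot.get_clock())
E
```

```text
-1.198971576184597
cam in tool [ 0.08369796 -0.00051151 -0.14238153]
[[0.0, 1.0, 0.0], [-0.95, 0.0, -0.32], [-0.32, -0.0, 0.95]]
port [-5.37597292e-01  6.75035409e-02  4.57554364e-02  1.54920956e+00
 -2.15268635e-04  7.64837931e-04] 1.0324342311840125 [ 0.41979406 -0.25034196  0.29985549]
ring_top 0.65 [169. 276.] [ 0.452 -0.246  0.043]
port 0.62 [169. 276.] [ 0.452 -0.246  0.043]
stand [ 3.67955483e-01  7.07974180e-02  5.79053843e-03  1.50569325e+00
 -2.76932349e-04 -1.55540611e-05] 1.9387673375087446 [0.46024367 0.17734218 0.28007803]
spanner_grip 0.96 [ 99. 238.] [0.406 0.13  0.085]
spanner_grip 0.95 [133. 327.] [0.405 0.234 0.085]
spanner_grip 0.92 [196. 260.] [0.501 0.19  0.089]
stand_seat 0.69 [182. 258.] [0.492 0.184 0.068]
port 0.17 [180. 260.] [0.491 0.186 0.055]
4.6333
```

View pics/c.png

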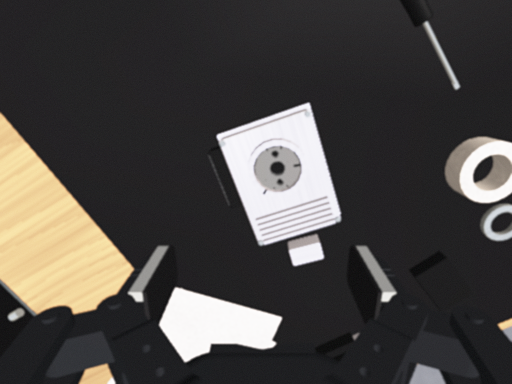

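View pics/d.png

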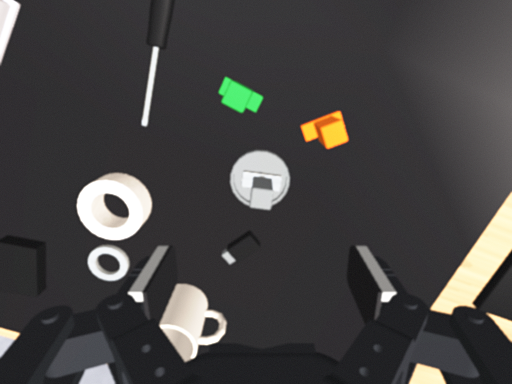

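In the port view the ring centre is at (277,168), with holes at about (275,154) and (280,182). The ring tick is near (297,165) and the collar tick near (265,191), so there are about 2.1 rad to go. In the stand view the grey spanner's top is at (261,199), with its bar behind it at about (262,180). I'll now take rectified close views at opposite yaws, so that camera bias cancels.

```bash
cat >> h.py <<'E'
def rect(f,c,z,half=0.06,s=0.25e-3):
    """orthographic view of plane z; columns = +x world, rows = -y world (seen from above)"""
    K,R,t=map(np.array,(f['mtx'],f['R'],f['t'])); n=int(2*half/s)
    A=np.array([[s,0,c[0]-half],[0,-s,c[1]+half],[0,0,z],[0,0,1]])
    H=K@np.hstack([R,t.reshape(3,1)])@A
    return cv2.warpPerspective(f['pixels'],H,(n,n),flags=cv2.INTER_CUBIC|cv2.WARP_INVERSE_MAP)
E
python3 - <<'E'
from h import *
tiles=[]
for n,c,z,h in (('stand',(0.501,0.186),0.09,0.2),('ring',(0.452,-0.245),0.047,0.16)):
    row=[]
    for k,da in enumerate((0,np.pi)) if n=='stand' else enumerate((np.pi,0)):
        if n=='ring' and k==0: robot.movep((c[0],c[1],.25),down(np.arctan2(c[1],c[0])+da))
        robot.movep((*c,h),down(np.arctan2(c[1],c[0])+da)); robot.hold(.3)
        f=imaging.grab_frame('wrist'); np.save(f'pics/{n}{k}.npy',f,allow_pickle=True)
        row.append(rect(f,c,z,0.05)[:,:,:])
        print(n,k,robot.get_joint_positions().round(3))
    tiles.append(np.hstack(row))
cv2.imwrite('pics/e.png',cv2.resize(np.vstack(tiles),(600,600),interpolation=cv2.INTER_AREA))
print(robot.get_clock())
E
```

```text
stand 0 [ 0.355  0.145 -0.086  1.34   0.     1.571]
stand 1 [ 0.356  0.145 -0.086  1.34  -0.    -1.571]
ring 0 [-0.497  0.114 -0.206  1.248 -0.    -1.571]
ring 1 [-0.497  0.115 -0.208  1.248  0.     1.571]
14.7917
```

View pics/e.png

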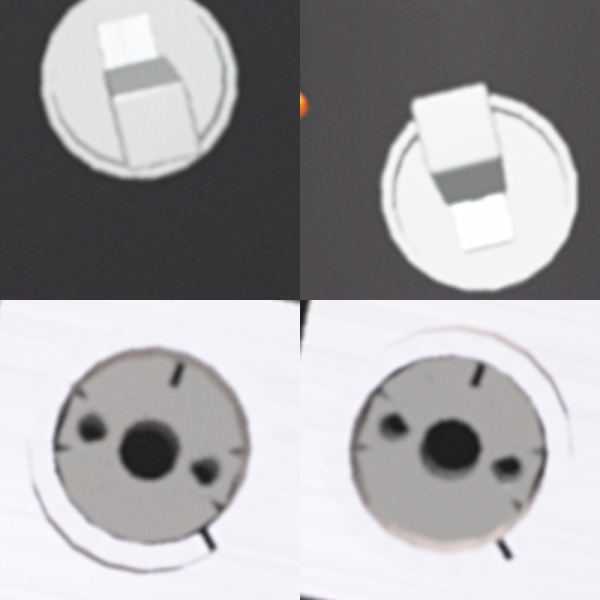

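Top tiles: the grip top is at about (155,125) and (457,128), with the face edge at about 13° and the bar along about 103°. Bottom tiles: the holes are at (92,429)/(206,470) and (394,426)/(507,467), so the hole line runs at about -20°. The ring tick is at 70° and the collar tick at about -59°, which leaves about 2.26 rad to turn. I'll refine these from the saved frames.

Run:
```python
from h import *
L=lambda n:np.load(f'pics/{n}.npy',allow_pickle=True).item()
s=.25e-3
def W(c,p,half): return np.array([c[0]-half+p[0]*s, c[1]+half-p[1]*s])
for k in (0,1):
    f=L(f'ring{k}'); c=(0.452,-0.2445)
    g=cv2.GaussianBlur(cv2.cvtColor(rect(f,c,.047,.05),cv2.COLOR_BGR2GRAY),(5,5),0)
    for th in (100,135):
        n,lab,st,ce=cv2.connectedComponentsWithStats((g<th).astype(np.uint8))
        H=[];
        for i in range(1,n):
            r=np.hypot(*(ce[i]-200))*s
            if 200<st[i,4]<9000 and r<.024: H.append((round(r*1e3,1),st[i,4],(W(c,ce[i],.05)*1e3).round(1)))
        hs=[h[2] for h in H if 16<h[0]<24]
        print('ring',k,th,H, *( [(hs[0]+hs[1])/2, np.arctan2(*(hs[1]-hs[0])[::-1])] if len(hs)==2 else []))
    f=L(f'stand{k}'); c=(0.503,0.185)
    g=cv2.cvtColor(rect(f,c,.012,.07),cv2.COLOR_BGR2GRAY)
    cs,_=cv2.findContours((g>130).astype(np.uint8),cv2.RETR_EXTERNAL,cv2.CHAIN_APPROX_NONE)
    m=max(cs,key=cv2.contourArea)[:,0].astype(float)
    # robust circle of known radius 42 mm (grip sticks out of it)
    from scipy.optimize import least_squares
    r=least_squares(lambda q:np.hypot(*(m-q[:2]).T)-q[2],[280,280,168],loss='soft_l1',f_scale=2).x
    print('stand',k,W(c,r[:2],.07),r[2]*s)
    w=cloud(f); P=w[(np.abs(w[...,2]-.09)<.006)&(np.hypot(w[...,0]-.503,w[...,1]-.193)<.03)]
    R=cv2.minAreaRect((P[:,:2]*1e3).astype(np.float32)); print('grip',len(P),P.mean(0),R)
w=cloud(L('ring0')); q=np.hypot(w[...,0]-.452,w[...,1]+.2445)
print('fin z max',np.nanpercentile(w[...,2][(q>.06)&(q<.1)],99), np.nanmedian(w[...,2][(q>.016)&(q<.028)]))
```

```text
ring 0 100 [(np.float64(20.5), np.int32(924), array([ 432.5, -238. ])), (np.float64(0.7), np.int32(4802), array([ 451.6, -245.1])), (np.float64(19.8), np.int32(875), array([ 470.3, -252.1]))] [ 451.4  -245.05] -0.35703002799023326
ring 0 135 [(np.float64(20.6), np.int32(1292), array([ 432.6, -237.8])), (np.float64(0.6), np.int32(5505), array([ 451.7, -245. ])), (np.float64(19.9), np.int32(1245), array([ 470.4, -251.9]))] [ 451.5  -244.85] -0.3570300279902337
stand 0 [0.50488632 0.19222346] 0.04274750657590809
grip 843 [0.50256369 0.19470238 0.08943465] ((502.923095703125, 193.5233917236328), (25.97764778137207, 26.7758846282959), 13.59561824798584)
ring 1 100 [(np.float64(20.3), np.int32(813), array([ 433.2, -236.9])), (np.float64(0.6), np.int32(4532), array([ 452.2, -243.9])), (np.float64(20.0), np.int32(771), array([ 471. , -250.7]))] [ 452.1 -243.8] -0.3500448882451454
ring 1 135 [(np.float64(20.3), np.int32(1219), array([ 433.1, -237.2])), (np.float64(0.1), np.int32(5464), array([ 452.1, -244.4])), (np.float64(20.1), np.int32(1183), array([ 471. , -251.1]))] [ 452.05 -244.15] -0.3515223193929618
stand 1 [0.50461492 0.19203215] 0.04336155723665729
grip 815 [0.50368613 0.19203588 0.08948101] ((503.4854736328125, 193.0380859375), (25.843355178833008, 26.140275955200195), 13.57358455657959)
fin z max 0.24709978607159064 0.24030059776605983
```

```bash
python3 - <<'E'
from h import *
S=(0.5032,0.1933); a1,a2=1.808,0.237
x,y,z=robot.get_ee_pos(); robot.move_straight((x,y,.2),.25)
claw.command_gripper(.7)
robot.movep((*S,.17),down(a1)); robot.move_straight((*S,.051),.12)
claw.command_gripper(0.); print('g1',robot.get_finger_gap(),robot.get_grasp_force())
claw.command_gripper(.6)
robot.move_straight((*S,.112),.15); robot.movep((*S,.112),down(a2)); robot.move_straight((*S,.051),.12)
claw.command_gripper(0.); print('g2',robot.get_finger_gap(),robot.get_grasp_force(),robot.get_ft_force())
robot.move_straight((*S,.2),.15); robot.hold(.2); print(robot.get_ft_force(),robot.get_finger_gap())
P=(0.4518,-0.2445)
robot.movep((*P,.16),down(1.217)); robot.move_straight((*P,.105),.12); robot.hold(.3)
print(robot.get_ee_pos(),yaw(),robot.get_joint_positions()[5],robot.get_ft_force())
f=imaging.grab_frame('wrist'); cv2.imwrite('pics/f.png',f['pixels'])
g=imaging.grab_frame('side'); cv2.imwrite('pics/g.png',np.hstack([f['pixels'],g['pixels']])[:, :]) 
print(robot.get_clock())
E
python3 -c "
import cv2;a=cv2.imread('pics/g.png');b=a[180:384,512+130:512+380];cv2.imwrite('pics/g2.png',cv2.resize(b,(735,600),interpolation=cv2.INTER_CUBIC))"
```

```text
g1 0.2963446673443532 58.92300188541412
g2 0.2924812780764822 59.3987238407135 [0.03401162 0.68810972 6.20300604]
[ 0.02331182 -0.00923567 -2.24732436] 0.2967837859404926
[ 0.45218993 -0.24471401  0.10571581] 1.2169926776711242 -0.142233311465502 [-0.77151843  0.66192717 -2.85871582]
25.95
```

View pics/g2.png

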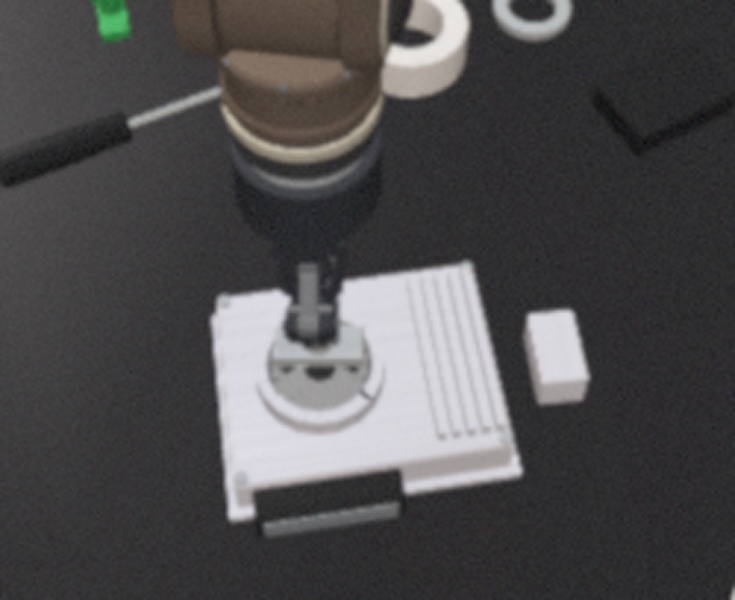

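The spanner is held upright over the ring. Its bar at about (320,345) is parallel to the holes at (287,369) and (352,369). Inserting now.

Run:
```python
from h import *
P=np.array((0.4518,-0.2445))
r=robot.move_straight((*P,.0855),.03,max_force=10)
print(r,robot.get_ee_pos(),robot.get_ft_force(),robot.get_wrist_torque(),robot.get_finger_gap(),robot.get_clock())
```

```text
True [ 0.45155845 -0.24441896  0.08704043] [-0.28395507  0.08618873  5.14195789] [ 0.15099088  0.16011362 -0.01088123] 0.2962506132348785 26.5333
```

Run:
```python
from h import *
P=(0.4518,-0.2445,.0865)
for a in (0.9,.6,.3,0.02):
    robot.movep(P,down(a)); print(yaw(),robot.get_wrist_torque().round(3),robot.get_ft_force().round(1),robot.get_ee_pos().round(4))
a=yaw()
claw.command_gripper(.6); robot.hold(.2)
robot.move_straight((*P[:2],.16),.15)
robot.movep((*P[:2],.16),down(np.pi/2+.02)); robot.hold(.2)
f=imaging.grab_frame('wrist');g=imaging.grab_frame('side'); np.save('pics/half.npy',f,allow_pickle=True)
cv2.imwrite('pics/h.png',np.hstack([f['pixels'][:300,100:400],cv2.resize(g['pixels'][210:360,160:310],(300,300),interpolation=cv2.INTER_CUBIC)]))
w=cloud(f); print(robot.get_clock())
for z in (.1,.13):
  Q=w[(np.abs(w[...,2]-.125)<.008)&(np.hypot(w[...,0]-.452,w[...,1]+.2445)<.03)]
print(len(Q), Q.mean(0) if len(Q) else '', cv2.minAreaRect((Q[:,:2]*1e3).astype(np.float32)) if len(Q) else '')
```

```text
0.9032418884166542 [ 0.222  0.407 -0.042] [-1.2  1.4  5.7] [ 0.452  -0.2447  0.0871]
0.603025932041692 [ 0.049  0.243 -0.058] [-0.3 -1.   5.5] [ 0.4522 -0.2448  0.0871]
0.30569499437138803 [-0.098  0.095 -0.029] [-1.2 -0.3  4.7] [ 0.4524 -0.2449  0.0871]
0.02743520456592325 [-0.125 -0.038 -0.069] [-0.3 -0.5  5.9] [ 0.4525 -0.2449  0.0871]
31.0
1548 [ 0.45005986 -0.24472658  0.1241144 ] ((451.6251525878906, -244.7249298095703), (26.096269607543945, 26.116931915283203), 2.1562345027923584)
```

View pics/h.png

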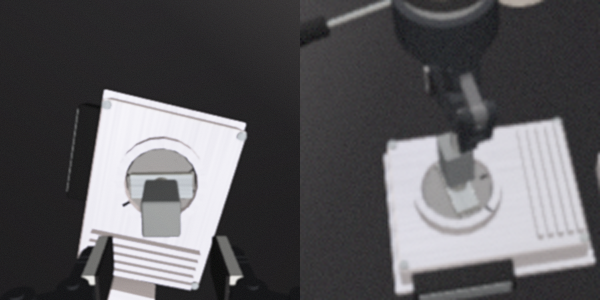

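The spanner stands upright in the holes with its grip squarely visible at yaw 0.038. The ring tick has moved to about (480,178) in the right-hand crop, roughly half-way. Next: a fresh hold turned back 90°, then finish.

Run:
```python
from h import *
P=(0.4518,-0.2445,.0865)
robot.movep((*P[:2],.16),down(np.pi/2+.038)); robot.move_straight(P,.12,max_force=15)
claw.command_gripper(0.); print('g',robot.get_finger_gap(),robot.get_ee_pos(),robot.get_ft_force(),robot.get_wrist_torque())
for a in (1.3,1.0,.75,.65,.6,.55,.5,.46,.42,.38,.34,.3,.26):
    robot.movep(P,down(a)); t=robot.get_wrist_torque()
    print(a,round(yaw(),3),t.round(3),robot.get_finger_gap().__round__(3))
    if a<.7 and abs(t[2])>.5 : break
print(robot.get_ft_force(),robot.get_effort().round(2),robot.get_clock())
```

```text
g 0.2931252721570965 [ 0.4523903  -0.24486469  0.08753851] [-0.98102178 -0.58546521  5.04762209] [0.04657618 0.14692726 0.02636129]
1.3 1.299 [-0.01   0.02  -0.072] 0.296
1.0 1.002 [-0.129 -0.144 -0.08 ] 0.296
0.75 0.752 [-0.267 -0.136 -0.056] 0.296
0.65 0.652 [-0.346 -0.151 -0.055] 0.297
0.6 0.603 [-0.366 -0.165 -0.104] 0.299
0.55 0.553 [-0.39  -0.238 -0.022] 0.298
0.5 0.503 [-0.44  -0.122 -0.071] 0.299
0.46 0.463 [-0.407 -0.123 -0.029] 0.299
0.42 0.424 [-0.512 -0.118  0.463] 0.292
0.38 0.385 [-0.482 -0.052  1.064] 0.297
[ 0.31299417 -1.30735827  5.92677856] [ -0.17 -40.19  30.55   0.52   0.6    1.21] 35.2417
```

Run:
```python
from h import *
P=(0.4518,-0.2445)
robot.movep((*P,.0865),down(.475)); print(robot.get_wrist_torque(),robot.get_ft_force())
robot.move_straight((*P,.112),.06); robot.move_straight((*P,.2),.2); robot.hold(.1)
print(robot.get_ft_force(),robot.get_finger_gap())
S=(0.5047,0.1921)
robot.movep((*S,.17),down(.475)); robot.hold(.2)
f=imaging.grab_frame('side'); g=imaging.grab_frame('top')
cv2.imwrite('pics/i.png',np.hstack([cv2.resize(rect(f,P,.047,.05),(400,400)),cv2.resize(rect(g,P,.047,.05),(400,400))]))
print(robot.get_joint_positions()[5],robot.get_ee_pos(),robot.get_clock())
```

```text
[-0.22435521 -0.04164015  0.04470092] [ 0.6272374  -0.39038524  6.82727603]
[-0.5951507  -0.01832697 -3.9135676 ] 0.2990777140682313
1.4594239974576977 [0.50495055 0.19148569 0.1700984 ] 38.675
```

View pics/i.png

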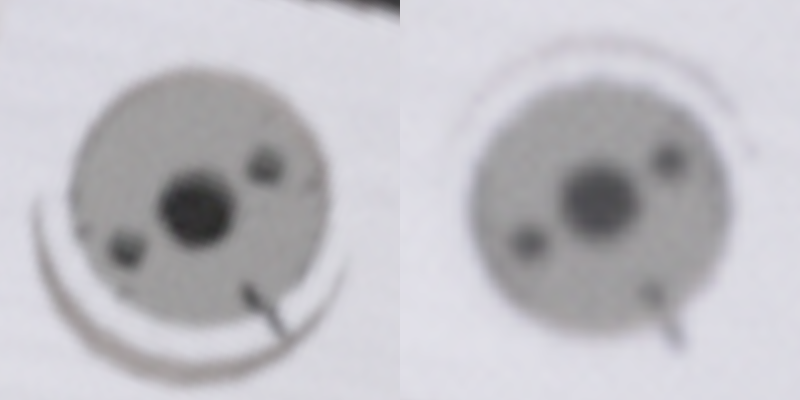

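The ring tick and collar tick are in line in both views, at (265,310) and (665,315), so the ring is home. Now placing the spanner.

Run:
```python
from h import *
S=(0.5047,0.1921)
robot.move_straight((*S,.075),.12)
r=robot.move_straight((*S,.049),.03,max_force=6); print(r,robot.get_ee_pos(),robot.get_ft_force())
claw.command_gripper(.6); robot.hold(.2)
robot.move_straight((*S,.2),.12); robot.hold(.2)
f=imaging.grab_frame('wrist'); g=imaging.grab_frame('side')
w=cloud(f); Q=w[(np.abs(w[...,2]-.09)<.008)&(np.hypot(w[...,0]-S[0],w[...,1]-S[1])<.03)]
print(len(Q),Q.mean(0) if len(Q) else '',cv2.minAreaRect((Q[:,:2]*1e3).astype(np.float32)) if len(Q) else '')
cv2.imwrite('pics/j.png',np.hstack([f['pixels'][:300,100:400],cv2.resize(g['pixels'][90:240,130:280],(300,300),interpolation=cv2.INTER_CUBIC)]))
print(robot.get_clock())
```

```text
True [0.50442588 0.19201561 0.05259467] [-1.444932   -0.63642745  5.17119566]
848 [0.50339877 0.19412739 0.08925182] ((503.7590026855469, 193.0230712890625), (25.63893699645996, 26.124591827392578), 28.04912757873535)
42.575
```

View pics/j.png

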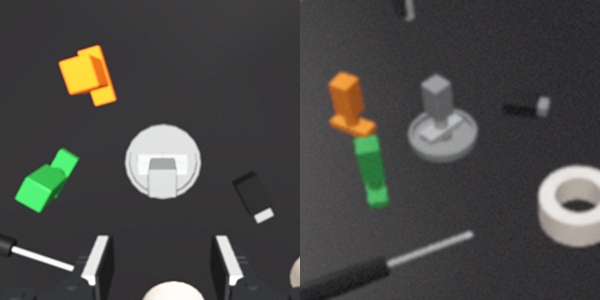

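The spanner stands upright, centred in its dish at (163,165) on the left and (440,115) on the right. Its top is at 0.089 m, as it should be, and nothing else has been disturbed.

```bash
python3 -c "
from h import *
print(ticket.sign_off())"
```

```text
the job is handed in; nothing more can be done
None
```

The job is done and handed in: the ring was turned home to its stop in two bites with the ticks in line, and the spanner stands upright in its stand again, at about 43 s on the robot's clock.

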